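# Teach a batten length to the cut-off saw

### The arm

A 6-joint arm with a two-finger parallel gripper is mounted at the origin on the work surface. World frame = base frame: x ahead of the robot, y to its left, z up, the work surface at z = 0. Lengths are in m, angles in rad, forces in N, time in s.
With the tool pointing down it reaches from about 0.3 to 0.875 m from the base axis. Payload 6.4 kg.
Tool frame: the origin (TCP) lies midway between the tips of the shut fingers; the grasp point (between the pads) lies 19 mm behind it; z points along the fingers, y is the line along which they close (so a half turn about z gives the same grasp; the last joint's range is limited). The gripper opens to 85 mm and grips with 20 to 120 N. Pads are 22 mm wide; open, the fingers measure 114 mm over their backs; the gripper's body (76 mm by 85 mm) begins 54 mm behind the grasp point. The pads swing forward as they close: fully open they stand 13 mm farther back than shut.
Start: joints at [0.956, 0.181, 1.607, -0, 1.354, -0.206], TCP at [0.229, 0.528, 0.231] pointing down, gripper open.
Joint ranges: [-2.99, 2.99], [-0.89, 2.07], [0.3, 2.58], [-1.14, 4.28], [0, 2.63], [-3.12, 3.12]. Speed limits (rad/s): [2.57, 2.57, 3.01, 3.14, 3.14, 3.14].

### API

Orientations are given as a unit quaternion [w, x, y, z].
In Python, from bench import * gives the robot as it stands.
- The arm moves only by the tool play_rows, never from a script. Its argument "plan" is a list of rows, each a list of 3 entries, a list of its own where there are three numbers: the finger opening in mm, from 0 to 85.4, then the shift along the tool's x, y, z normalised to -1 to 1, where 1 is 40 cm, then the turn about the tool's z normalised to -1 to 1, where 1 is pi rad. A call has 1 to 10 rows; each row is the pose to reach, as a shift and turn from the pose commanded when the call began, along the tool's axes at that moment, turning the shorter way round; what a row does not reach only later rows make up. A row lasts 1/10 s, in which the tool goes at most 50 mm and 8.59 degrees, less where a joint would pass 70% of its speed; a pose out of reach is approached as far as the arm can. A call with a number of a shift or a turn outside -1 to 1 is refused whole. A call with a gripper value outside its range is refused whole. The fingers move at their own pace and stop on an object; the grip force is fixed at half the most. Time passes only in rows, so rows that repeat a pose let the fingers close. It gives the time, the measured TCP pose, the force, the opening and the grip force at its end, in the units of the state.
- get_obs(): the state, without advancing time (a new reading comes with each control period).
- camera(name): name is "scene" or "top"; returns a dict with "image" (420x560x3 uint8, red, green, blue), "range_z" (420x560 float32, m along the optical axis (not along the pixel's ray), 0 where there is no reading), "intrinsics" (3x3 intrinsics, pixels), "rvec" (rotation vector, rad) and "tvec" (3), from world to camera coordinates, as OpenCV has them. Camera axes: x right, y down, z forward; pixel columns grow to the right and rows downward; lengths in m; the calibration is good to about 2 mm. A picture is of the moment at which its call begins.
- hand_in(): hands the job in; it is judged then, once.
Trained networks look in a picture, given as the dict that the camera call returned (one of the last four; its "shot" number tells which), for a name from the list of things; names that differ only in an ending like _2 or _b are one class to them, and where a whole thing is asked for, a point or a joint stands for the part that bears it (a point fixed in the world has none). Each returns a list of dicts, best first, with "conf" (0 to 1); they miss things now and then, are a little off and sometimes report something else, mostly with a low value. They report only what shows in the picture. A call takes as long as a camera call. They do not tell look-alikes from the thing itself.
- search_frame(picture, label): "rect" ([centre column, centre row, width, height] in pixels, round what is visible of it).
- masks_of(picture, label): "mask" (420x560 bool, what is visible of it) and "rect" ([centre column, centre row, width, height] in pixels, round what is visible of it).
The state is a dict: "time_s": time; "q": joint angles; "dq": joint speeds; "joint_efforts": joint torques, N m; "eef_pos": TCP position; "eef_rot": TCP orientation; "wrist_force": force on the tool from outside, world axes, zero at the start; "torque": the same for the moment, N m; "opening": opening from 0.0 (shut) to 1.0 (fully open); "grasp_force": force on a finger pad.
Only numpy, scipy, OpenCV 4.12 (cv2) and the standard library are available. Lean on these libraries where they do the work, as an engineer would, in place of code of your own. Each camera call takes 0.05 s, during which the arm holds its last target. There are 200 camera calls.

### The job

Slide the stop along its rail to push the sample batten home, so that it sits snugly between the stop and the fixed end block. Only then press these keys on the panel, fully down, one at a time and letting each come up before the next: the square key, then the small round key, then the large round key. Never press the bar-shaped key, keep the batten snug in its lane, and leave the other things on the bench where they lie.

Things in the scene. Friction and masses are not known exactly. Their poses are not given: they have to be found in the camera images.
- bed: Fixed length-stop bed on the bench: dark steel plate 130 mm (its x) x 420 mm (its y) x 14 mm with white tick marks. On it run, full length along its y, an aluminium rail (x -36 to 0 mm, top at 22 mm) that carries the sliding stop and a fence (x 46 to 58 mm, top at 26 mm). The batten lies in the lane between rail and fence. Origin: centre of underside, on the bench.
- stop (a joint): Travel of the sliding stop along the bed's +y, in m, 0 to 0.16; it stays where left (about 1.5 N friction). Growing means towards batten and end block.
- stop_grip (a point): Point inside the sliding stop's upright black grip fin, 72.5 mm above the bench. The fin is 24 mm (x) x 16 mm (y) in plan and stands free from 34.5 to 72.5 mm above the bench. It sits on a steel carriage 34 x 26 mm, with a steel foot, 26 mm along y, reaching 62 mm towards +x across the lane (foot top 34.5 mm above the bench). Axes as the bed's.
- stop_face (a point): Centre of the flat +y face of the stop's foot, the face that meets the batten; 25 mm above the bench. Axes as the bed's.
- batten: Loose pale wooden sample batten 40 mm (x) x 180 mm (y) x 22 mm, 120 g, lying in the lane along the bed's y, top 36 mm above the bench. Origin: centre of underside.
- batten_near (a point): Centre of the batten's -y end, which faces the sliding stop.
- batten_far (a point): Centre of the batten's +y end, which faces the end block.
- block_face (a point): Centre (at half the batten's height) of the -y face of the fixed steel end block, 44 x 34 x 32 mm with a low round knob on top, bolted in the lane at the +y end. The batten's far end belongs against this face.
- panel: Fixed grey control panel, 170 x 170 mm, 30 mm high, with four white push keys in a two-by-two field at 72 mm pitch, each in a black surround 50 x 50 mm, 6 mm high; which key is where varies. Origin: centre of underside, on the bench.
- key_square_top (a point): Centre of the top of the square key, cap 26 x 26 mm; 44 mm above the bench when up, moves down with the key. Axes as the panel's.
- key_square (a joint): How far the square key is pressed, in m: 0 up, 0.006 fully down (5 N); it springs back.
- key_small_top (a point): Centre of the top of the small round key, cap 16 mm diameter; 44 mm above the bench when up, moves down with the key. Axes as the panel's.
- key_small (a joint): How far the small round key is pressed, in m: 0 up, 0.006 fully down (5 N); it springs back.
- key_large_top (a point): Centre of the top of the large round key, cap 36 mm diameter; 44 mm above the bench when up, moves down with the key. Axes as the panel's.
- key_large (a joint): How far the large round key is pressed, in m: 0 up, 0.006 fully down (5 N); it springs back.
- key_bar_top (a point): Centre of the top of the bar-shaped key, cap 12 x 38 mm (leave this one alone: it erases); 44 mm above the bench when up, moves down with the key. Axes as the panel's.
- key_bar (a joint): How far the bar-shaped key is pressed, in m: 0 up, 0.006 fully down (5 N); it springs back.
- offcut: Bystander: loose wooden block 55 x 90 x 35 mm; origin centre of underside.
- tape: Bystander: loose black tape measure case about 66 x 38 mm, 62 mm high; origin centre of underside.
- pencil: Bystander: loose flat carpenter's pencil 165 mm long, 12 mm wide, 8 mm high, lying along its own y; origin under the middle of its wooden body.
- try_square: Bystander: loose joiner's try square: wooden stock 22 x 120 x 16 mm along its y, steel blade reaching 115 mm along its +x; origin under the centre of the stock.
- sander: Bystander: loose cork sanding block 70 x 120 x 40 mm; origin centre of underside.
Not all that is in view belongs to the job. There is more than one size of the batten; the one meant has the size given above.

How it is judged:
On the way, in this order (a step that is already met when the one before it is completed fails the run):
1. the stop has pushed the batten home: batten against the end block and stop against the batten, gaps under 4 mm (y of batten_near in the frame of stop_face between -0.004 and 0.004 m and y of block_face in the frame of batten_far between -0.004 and 0.004 m and x of batten_near in the frame of stop_face between -0.012 and 0.012 m and x of batten_far in the frame of block_face between -0.012 and 0.012 m and angle between batten's own z axis and vertical below 0.08 rad), for 0.3 s.
2. the square key alone is pressed down at least 4 mm of its 6 mm (value of joint key_square above 0.004 m and value of joint each of key_small, key_large, key_bar below 0.002 m), for 0.05 s.
3. the square key is let up again (value of joint each of key_square, key_small, key_large, key_bar below 0.0015 m), for 0.05 s.
4. the small round key alone is pressed down at least 4 mm of its 6 mm (value of joint key_small above 0.004 m and value of joint each of key_square, key_large, key_bar below 0.002 m), for 0.05 s.
5. the small round key is let up again (all of step 3), for 0.05 s.
6. the large round key alone is pressed down at least 4 mm of its 6 mm (value of joint key_large above 0.004 m and value of joint each of key_square, key_small, key_bar below 0.002 m), for 0.05 s.
7. the large round key is let up again (all of step 5), for 0.05 s.
At the end, for the whole second after the job is handed in: The batten lies flat in its lane at rest, its far end within 4 mm of the end block and its near end within 4 mm of the stop's face; the stop is at rest and all four keys are up (all of step 1 and all of step 7 and linear speed of batten below 0.01 m/s and velocity of joint stop between -0.01 and 0.01 m/s); the robot touches nothing.
It fails at once if a key is pressed (over 3 mm) while the batten is not snug (a gap over 6 mm) (value of joint any of key_square, key_small, key_large, key_bar above 0.003 m and not (y of batten_near in the frame of stop_face between -0.004 and 0.006 m and y of block_face in the frame of batten_far between -0.004 and 0.006 m and x of batten_near in the frame of stop_face between -0.012 and 0.012 m and x of batten_far in the frame of block_face between -0.012 and 0.012 m and angle between batten's own z axis and vertical below 0.08 rad)).
It fails at once if the bar-shaped key is pressed (over 3 mm) (value of joint key_bar above 0.003 m).
It fails at once if two keys are down at the same time (value of joint each of key_square, key_small above 0.003 m or value of joint each of key_square, key_large above 0.003 m or value of joint each of key_square, key_bar above 0.003 m or value of joint each of key_small, key_large above 0.003 m or value of joint each of key_small, key_bar above 0.003 m or value of joint each of key_large, key_bar above 0.003 m).
It fails at once if a bystander (offcut, tape, pencil, try square, sanding block) is shifted more than 20 mm (distance of any of offcut, tape, pencil, try_square, sander from where it was at the start of the episode above 0.02 m).
It also fails if it takes over 48 s, if anything falls off the work surface, if the arm or the gripper's body presses on something with over 40 N, if the wrist force passes 120 N, or if a joint passes its speed limit or range.

## Working session

There is one attempt and no reset: what is moved stays moved. The work goes in short steps, Python scripts to look and compute and a tool call to move; the robot and the scene stay as the last step left them, time stands still between calls to the robot, and variables do not carry over. Pictures are saved under pics/ and viewed, at most 10 in all, crops included, and the job is handed in when it is done.

Besides the shell and the picture viewer there is one more tool, called as a command line: name --argument value ..., lists and objects as JSON in quotes. play_rows: Moves the arm, as the interface text tells. Its arguments: {"type":"object","properties":{"plan":{"type":"array","items":{"type":"array"}}},"required":["plan"]}

```bash
mkdir -p pics; cat > h.py <<'E'
from bench import *
import numpy as np, cv2
def cam(n):
    c=camera(n); R=cv2.Rodrigues(np.array(c["rvec"],float))[0]; c["R"]=R; c["t"]=np.array(c["tvec"],float).ravel(); c["K"]=np.array(c["intrinsics"],float); return c
def cloud(c):
    z=c["range_z"]; v,u=np.mgrid[:z.shape[0],:z.shape[1]]
    K=c["K"]; p=np.stack([(u-K[0,2])/K[0,0]*z,(v-K[1,2])/K[1,1]*z,z],-1)
    w=(p-c["t"])@c["R"]; w[z==0]=np.nan; return w
def save(c,n): cv2.imwrite("pics/"+n,cv2.cvtColor(c["image"],cv2.COLOR_RGB2BGR))
E
python3 - <<'E'
from h import *
o=get_obs(); print(o["time_s"],o["eef_pos"],o["eef_rot"],o["opening"])
ims=[]
for n in("scene","top"):
    c=cam(n); save(c,n+"0.png"); w=cloud(c); print(n,"cam at",-c["R"].T@c["t"])
    for l in["bed","stop","stop_grip","stop_face","batten","block_face","panel","key_square_top","key_small_top","key_large_top","key_bar_top","offcut","tape","pencil","try_square","sander"]:
        try: r=masks_of(c,l)
        except Exception as e: print(l,e); continue
        for d in r[:3]:
            if d["conf"]<.2: continue
            p=w[d["mask"]]; p=p[~np.isnan(p[:,0])]
            print(l,round(d["conf"],2),np.round(d["rect"]),np.round(np.median(p,0),3) if len(p) else None, np.round(np.percentile(p[:,2],98),3) if len(p) else '')
E
```

```text
0.0 [0.22822254 0.52717667 0.23039112] [-3.49875856e-04  2.02980786e-01  9.79182328e-01 -8.04370827e-04] 1.0006192364843747
scene cam at [0.90146089 0.68248108 0.93776024]
bed 0.78 [318. 325. 139. 180.] [0.553 0.218 0.018] 0.039
stop 0.67 [279. 247.  40.  31.] [0.55  0.023 0.035] 0.073
stop_grip 0.84 [281. 251.  32.  33.] [0.55  0.023 0.034] 0.073
stop_face 0.62 [282. 251.  37.  34.] [0.553 0.023 0.035] 0.073
batten 0.77 [310. 322.  54.  77.] [0.587 0.213 0.036] 0.039
batten 0.77 [429. 288. 112.  36.] [0.305 0.242 0.027] 0.031
batten 0.68 [342. 207.  55.  69.] [ 0.348 -0.056  0.027] 0.032
block_face 0.63 [339. 373.  24.  28.] [0.595 0.337 0.045] 0.055
panel 0.82 [226. 190.  90.  62.] [ 0.595 -0.222  0.029] 0.034
panel 0.63 [369. 328.  26.  60.] [0.472 0.261 0.008] 0.011
key_small_top 0.74 [318. 326. 138. 176.] [0.553 0.219 0.018] 0.038
key_large_top 0.55 [242. 184.  11.  10.] [ 0.553 -0.217  0.043] 0.047
offcut 0.92 [240. 292.  41.  46.] [0.686 0.081 0.034] 0.038
tape 0.32 [269. 371.  68.  75.] [0.695 0.283 0.01 ] 0.018
pencil 0.93 [370. 330.  22.  63.] [0.473 0.262 0.008] 0.011
try_
[... 839 characters left out ...]
 0.012] 0.021
panel 0.58 [353. 199.  65.  62.] [ 0.59  -0.25   0.031] 0.038
panel 0.57 [203. 207. 150.  52.] [0.545 0.156 0.019] 0.037
key_large_top 0.7 [342. 206.  14.   9.] [ 0.553 -0.218  0.045] 0.049
offcut 0.71 [240. 166.  35.  25.] [0.68  0.073 0.035] 0.041
tape 0.94 [351. 147.  20.  26.] [ 0.733 -0.239  0.06 ] 0.067
tape 0.44 [194. 199.  66.  18.] [0.584 0.202 0.036] 0.043
pencil 0.73 [174. 238.  49.  12.] [0.474 0.269 0.009] 0.015
try_square 0.93 [183. 154.  44.  46.] [0.691 0.283 0.013] 0.022
try_square 0.72 [260. 208.   8.  25.] [0.555 0.017 0.036] 0.075
try_square 0.35 [350. 146.  18.  26.] [ 0.736 -0.238  0.06 ] 0.067
sander 0.95 [411. 192.  46.  25.] [ 0.598 -0.419  0.04 ] 0.047
```

```bash
ls pics
```

```text
scene0.png
top0.png
```

```bash
python3 - <<'E'
import cv2
a=cv2.imread("pics/scene0.png"); b=cv2.imread("pics/top0.png")
cv2.imwrite("pics/s1.png",cv2.resize(a[120:420,150:500],(700,600),interpolation=cv2.INTER_CUBIC))
cv2.imwrite("pics/t1.png",cv2.resize(b[120:345,130:430],(800,600),interpolation=cv2.INTER_CUBIC))
E
```

```text
(no output)
```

View pics/s1.png

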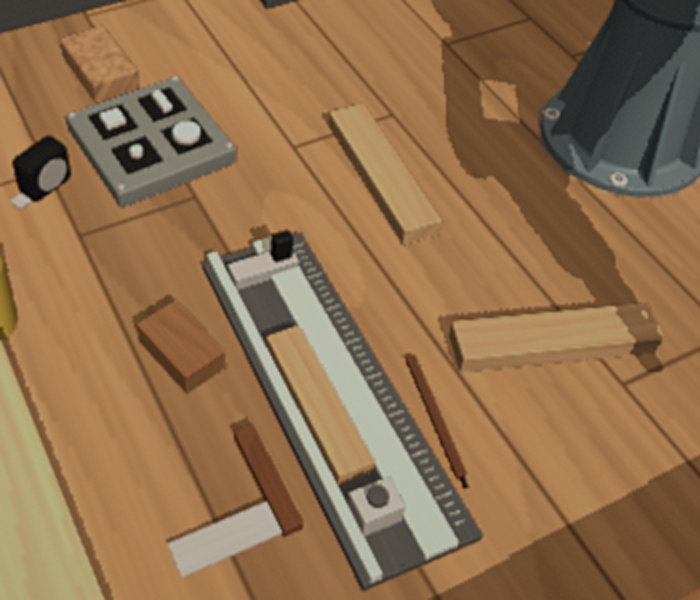

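View pics/t1.png

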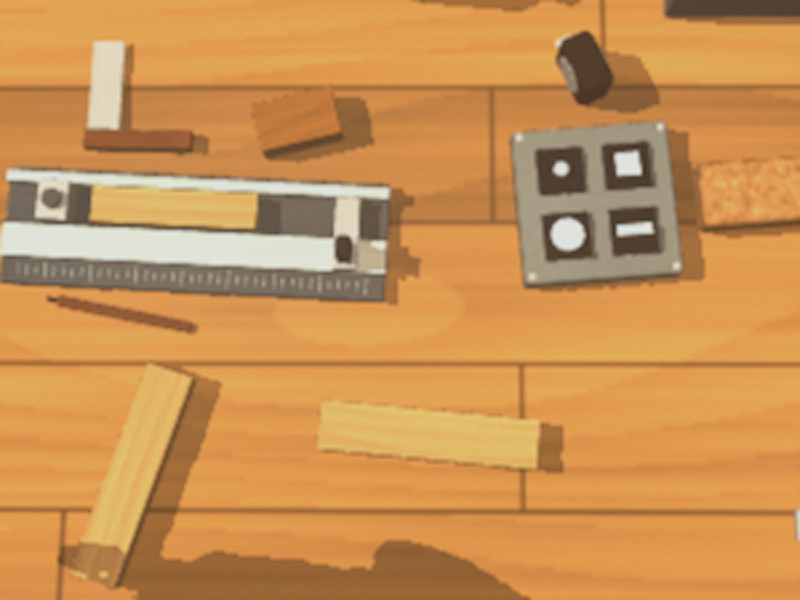

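The picture shows the lane batten already between the stop (top crop 345,230) and the block (53,198), with gaps on both sides. The keys in the top crop are small (561,169), square (628,163), large (568,235) and bar (635,230). Next I measure them precisely.

```bash
cat > meas.py <<'E'
from h import *
def rect(P):
    (c,s,a)=cv2.minAreaRect((P[:,:2]*1000).astype(np.float32)); return np.round(c,1),np.round(s,1),round(a,1)
if __name__=="__main__":
  for n in("scene","top"):
    c=cam(n); w=cloud(c); x,y,z=w[...,0],w[...,1],w[...,2]; im=c["image"].astype(int); off=0.0
    def box(x0,x1,y0,y1,z0,z1,ex=True):
        m=(x>x0)&(x<x1)&(y>y0)&(y<y1)&(z>z0)&(z<z1)&ex; return w[m]
    print(n)
    f=box(.5,.6,-.03,.07,.06,.09); print("fin",len(f),rect(f),np.median(f[:,2]), f.min(0),f.max(0))
    b=masks_of(c,"batten"); 
    for d in b:
        p=w[d["mask"]]; m=np.nanmedian(p,0)
        if abs(m[0]-.586)<.03: p=p[(p[:,2]>.031)&(p[:,2]<.042)]; print("batten",len(p),rect(p),np.median(p[:,2]))
    k=masks_of(c,"block_face")[0]; p=w[k["mask"]]; p=p[p[:,2]>.04]; print("block",len(p),rect(p),np.median(p[:,2]))
    sat=im.max(-1)-im.min(-1); white=(im.min(-1)>170)&(sat<40)
    white=white&(z>.038)&(z<.055)&(x>.5)&(x<.7)&(y>-.34)&(y<-.14)
    nn,L,st,ce=cv2.connectedComponentsWithStats(white.astype(np.uint8))
    for i in range(1,nn):
        if st[i,4]>5: p=w[L==i]; print("key",st[i,4],np.round(ce[i]),rect(p),np.round(np.mean(p,0),4))
    p=box(.45,.75,-.36,-.12,.02,.05); print("panel",rect(p))
E
python3 meas.py
```

```text
scene
fin 86 (array([533.3,  17.6]), array([24.2, 17.6]), 0.3) 0.07083120920803307 [0.5212625  0.00876746 0.06014761] [0.54538725 0.02648385 0.07523256]
batten 1446 (array([583.4, 201.8]), array([182.4,  40.4]), 87.1) 0.03589750798524346
block 414 (array([589.7, 331.4]), array([35.6, 45.1]), 87.7) 0.04640876233882539
key 28 [231. 169.] (array([ 558.3, -289.3]), array([ 8.9, 32.3]), 3.8) [ 0.5583 -0.2888  0.0442]
key 50 [206. 178.] (array([ 629.6, -284. ]), array([23.3, 24.2]), 10.8) [ 0.6301 -0.2841  0.0443]
key 84 [243. 185.] (array([ 551.7, -218.7]), array([30.3, 27. ]), 15.7) [ 0.5523 -0.2186  0.0438]
key 15 [218. 194.] (array([ 623.4, -214.1]), array([10.2, 11.4]), 6.1) [ 0.6236 -0.2128  0.0443]
panel (array([ 628.9, -261.1]), array([246.9, 196.7]), 3.3)
top
fin 52 (array([533.7,  18.7]), array([22.6, 14.2]), 0.9) 0.07241653175987497 [0.52241662 0.01154884 0.06493473] [0.54506063 0.02590763 0.07936998]
batten 792 (array([584.6, 202.7]), array([178.2,  41.6]), 86.7) 0.0367921472032568
block 180 (array([590.7, 332.3]), array([35. , 43.9]), 87.5) 0.047705260132108115
key 70 [365. 181.] (array([ 629.8, -285.8]), array([23.6, 25.4]), 88.1) [ 0.6293 -0.2852  0.0449]
key 18 [340. 183.] (array([ 623.6, -213.5]), array([10.4, 12.3]), 45.4) [ 0.6238 -0.214   0.0453]
key 113 [342. 207.] (array([ 552.1, -219.1]), array([30.4, 33.2]), 47.1) [ 0.5519 -0.2195  0.0451]
key 49 [367. 205.] (array([ 558. , -290.3]), array([10.6, 36.2]), 6.5) [ 0.5581 -0.2906  0.0441]
panel (array([ 630.1, -261.4]), array([245.7, 195.7]), 4.3)
```

```bash
cat > go.py <<'E'
from h import *
import sys
from scipy.spatial.transform import Rotation as Ro
def go(tgts,yaw):
    o=get_obs(); q=o["eef_rot"]; R=Ro.from_quat([q[1],q[2],q[3],q[0]]).as_matrix(); p=np.array(o["eef_pos"])
    ty=np.degrees(np.arctan2(R[1,1],R[0,1])); d=(ty-yaw+180)%360-180
    print("at",p.round(4),"tool y",ty.round(2),"F",np.round(o["wrist_force"],1),"turn",round(d/180,4),"t",o["time_s"])
    for t in tgts: print(t,np.round(R.T@(np.array(t)-p)/.4,4))
if __name__=="__main__": a=np.array(eval(sys.argv[1])); go(a.reshape(-1,3),float(sys.argv[2]))
E
python3 go.py "[[.531,-.030,.2],[.531,-.030,.05]]" 87.3
```

```text
at [0.2286 0.5276 0.2313] tool y 66.58 F [-0.5  0.3 -0.1] turn -0.1151 t 2.0
[ 0.531 -0.03   0.2  ] [-1.248  -0.9786  0.0782]
[ 0.531 -0.03   0.05 ] [-1.248  -0.9786  0.4532]
```

play_rows --plan '[[0, [-0.8, -0.62, 0.05], -0.115], [0, [-0.8, -0.62, 0.05], -0.115], [0, [-0.8, -0.62, 0.05], -0.115], [0, [-0.8, -0.62, 0.05], -0.115], [0, [-0.8, -0.62, 0.05], -0.115], [0, [-0.8, -0.62, 0.05], -0.115], [0, [-0.8, -0.62, 0.05], -0.115], [0, [-0.8, -0.62, 0.05], -0.115], [0, [-0.8, -0.62, 0.05], -0.115], [0, [-0.8, -0.62, 0.05], -0.115]]'

```text
time_s: 3.0
eef_pos: [0.4244, 0.1713, 0.2113]
eef_rot: [0.0, 0.026, 1.0, 0.0]
wrist_force: [-0.3, 0.1, -0.5]
opening: -0.0
grasp_force: 0.0
```

```bash
python3 go.py "[[.531,-.030,.2],[.531,-.030,.05]]" 87.3
```

```text
at [0.4244 0.1713 0.2113] tool y 87.05 F [-0.3  0.1 -0.5] turn -0.0014 t 3.0
[ 0.531 -0.03   0.2  ] [-0.2921 -0.489   0.0283]
[ 0.531 -0.03   0.05 ] [-0.292  -0.489   0.4033]
```

play_rows --plan '[[0, [-0.292, -0.489, 0.028], 0], [0, [-0.292, -0.489, 0.028], 0], [0, [-0.292, -0.489, 0.028], 0], [0, [-0.292, -0.489, 0.028], 0], [0, [-0.292, -0.489, 0.028], 0], [0, [-0.292, -0.489, 0.2], 0], [0, [-0.292, -0.489, 0.3], 0], [0, [-0.292, -0.489, 0.403], 0], [0, [-0.292, -0.489, 0.403], 0], [0, [-0.292, -0.489, 0.403], 0]]'

```text
time_s: 4.0
eef_pos: [0.5306, -0.0264, 0.0502]
eef_rot: [-0.001, 0.023, 1.0, 0.0]
wrist_force: [0.5, 0.6, 1.0]
opening: -0.002
grasp_force: 0.0
```

```bash
python3 go.py "[[.531,-.030,.05],[.532,-.006,.05],[.5362,.080,.05],[.5377,.11,.05]]" 87.3
```

```text
at [ 0.5306 -0.0264  0.0502] tool y 87.37 F [0.5 0.6 1. ] turn 0.0004 t 4.0
[ 0.531 -0.03   0.05 ] [-0.0015 -0.0089  0.0005]
[ 0.532 -0.006  0.05 ] [-0.0012  0.0512  0.0005]
[0.5362 0.08   0.05  ] [-0.0019  0.2664  0.0007]
[0.5377 0.11   0.05  ] [-0.0022  0.3415  0.0008]
```

play_rows --plan '[[0, [0, 0.025, 0], 0], [0, [0, 0.05, 0], 0], [0, [0, 0.075, 0], 0], [0, [0, 0.1, 0], 0], [0, [0, 0.125, 0], 0], [0, [0, 0.15, 0], 0], [0, [0, 0.175, 0], 0], [0, [0, 0.2, 0], 0], [0, [0, 0.22, 0], 0], [0, [0, 0.235, 0], 0]]'

```text
time_s: 5.0
eef_pos: [0.5353, 0.0666, 0.0499]
eef_rot: [-0.0, 0.024, 1.0, 0.0]
wrist_force: [0.7, -1.5, 0.9]
opening: -0.003
grasp_force: 0.8
```

```bash
python3 meas.py | grep -v key; python3 go.py "[.5377,.11,.05]" 87.3;  python3 -c "
import cv2
from h import *
c=cam('scene'); save(c,'s2f.png'); cv2.imwrite('pics/s2.png',cv2.resize(cv2.imread('pics/s2f.png')[200:410,200:420],(629,600)))"
```

```text
scene
fin 16 (array([546.2,  63.9]), array([12. ,  2.2]), 81.7) 0.0767167428731364 [0.54479269 0.05781266 0.06096654] [0.54774472 0.06987383 0.08871304]
batten 1473 (array([583.7, 201.8]), array([182.1,  41.6]), 87.5) 0.035932356076859975
block 402 (array([589.9, 331.1]), array([35. , 44.8]), 87.4) 0.04647033171847001
panel (array([ 629.3, -259.9]), array([245.9, 197.6]), 4.3)
top
at [0.5349 0.0662 0.0497] tool y 87.3 F [-0.5 -0.1  0.1] turn -0.0 t 5.2
[0.5377 0.11   0.05  ] [-0.0018  0.1098 -0.0007]
  return _methods._mean(a, axis=axis, dtype=dtype,
  ret = ret.dtype.type(ret / rcount)
Traceback (most recent call last):
  File "meas.py", line 10, in <module>
    f=box(.5,.6,-.03,.07,.06,.09); print("fin",len(f),rect(f),np.median(f[:,2]), f.min(0),f.max(0))
                                                                                 ~~~~~^^^
ValueError: zero-size array to reduction operation minimum which has no identity
```

View pics/s2.png

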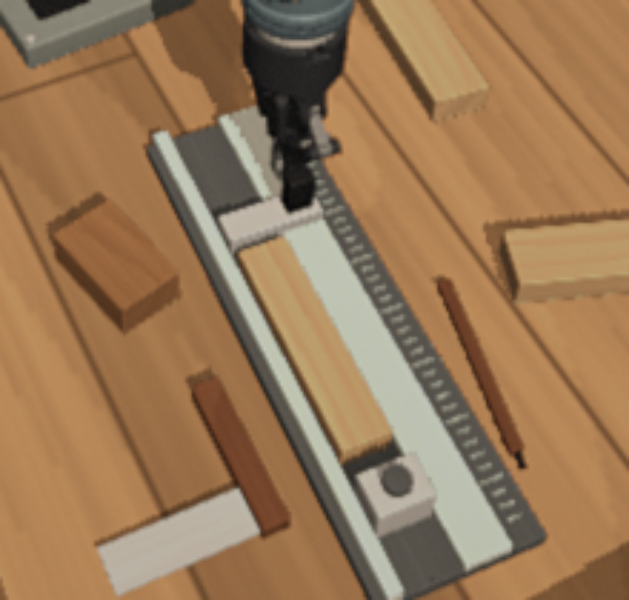

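The stop (crop 270,225) has nearly reached the batten, which still stands about 20 mm off the block (crop 395,490). I'll keep pushing gently.

play_rows --plan '[[0, [0, 0.01, 0], 0], [0, [0, 0.018, 0], 0], [0, [0, 0.026, 0], 0], [0, [0, 0.034, 0], 0], [0, [0, 0.041, 0], 0], [0, [0, 0.047, 0], 0], [0, [0, 0.052, 0], 0], [0, [0, 0.056, 0], 0], [0, [0, 0.06, 0], 0], [0, [0, 0.06, 0], 0]]'

```text
time_s: 6.25
eef_pos: [0.5366, 0.0901, 0.0501]
eef_rot: [-0.0, 0.024, 1.0, 0.0]
wrist_force: [-0.5, -1.0, 0.2]
opening: 0.001
grasp_force: 0.4
```

```bash
cat > m2.py <<'E'
from meas import *
d=np.array([.0463,.9989])
for n in("scene","top"):
    c=cam(n); w=cloud(c); x,y,z=w[...,0],w[...,1],w[...,2]
    for l in masks_of(c,"batten"):
        p=w[l["mask"]]
        if abs(np.nanmedian(p[:,0])-.586)<.03: p=p[(p[:,2]>.03)&(p[:,2]<.042)]; s=p[:,:2]@d*1000; print(n,"batten",rect(p),np.percentile(s,[1,50,99]).round(1))
    p=w[masks_of(c,"block_face")[0]["mask"]]; p=p[p[:,2]>.042]; s=p[:,:2]@d*1000; print("block",rect(p),np.percentile(s,[1,99]).round(1))
    # foot top: z~.0345, lane x, s below batten, excluding wood colour
    m=(z>.028)&(z<.041)&(x>.565)&(x<.61)&(y>-.02)&(y<.2)&((c["image"].max(-1).astype(int)-c["image"].min(-1))<40)
    if m.sum()>5: s=w[m][:,:2]@d*1000; print("foot",m.sum(),rect(w[m]),np.percentile(s,[1,99]).round(1))
o=get_obs(); print(o["eef_pos"],o["wrist_force"],o["time_s"])
E
python3 m2.py
```

```text
block (array([590.3, 331. ]), array([35.3, 43.6]), 86.2) [342.2 375. ]
foot 198 (array([587.,  91.]), array([218.3,  43.7]), 89.2) [ 13.2 216.9]
top batten (array([587.2, 240.9]), array([127.5,  42.6]), 88.0) [206.6 305.5 330.9]
top batten (array([590.3, 329.8]), array([30.7, 42.6]), 85.2) [341.7 343.8 371.1]
block (array([ 600.6, -420.9]), array([ 67.7, 115.4]), 4.5) [-449.2 -339. ]
foot 45 (array([603.9,  19.5]), array([78.7, 11.6]), 86.7) [ 8.2 86.5]
[0.53698142 0.08995705 0.05037645] [0.14450596 0.67842945 0.37814905] 6.55
```

play_rows --plan '[[0, [0, 0.005, 0], 0], [0, [0, 0.01, 0], 0], [0, [0, 0.014, 0], 0], [0, [0, 0.017, 0], 0], [0, [0, 0.02, 0], 0], [0, [0, 0.022, 0], 0], [0, [0, 0.0235, 0], 0], [0, [0, 0.025, 0], 0], [0, [0, 0.025, 0], 0]]'

```text
time_s: 7.45
eef_pos: [0.5371, 0.0999, 0.0501]
eef_rot: [0.0, 0.024, 1.0, 0.0]
wrist_force: [1.1, -1.8, 0.8]
opening: -0.002
grasp_force: 0.8
```

play_rows --plan '[[0, [0, 0.002, 0], 0], [0, [0, 0.004, 0], 0], [0, [0, 0.004, 0], 0]]'

```text
time_s: 7.75
eef_pos: [0.5371, 0.1012, 0.05]
eef_rot: [-0.0, 0.024, 1.0, -0.0]
wrist_force: [2.1, -3.1, 0.3]
opening: -0.006
grasp_force: 1.9
```

```bash
python3 m2.py;python3 -c "
import cv2
from h import *
c=cam('scene'); save(c,'s3f.png'); cv2.imwrite('pics/s3.png',cv2.resize(cv2.imread('pics/s3f.png')[250:410,240:390],(562,600)))"
```

```text
scene batten (array([584.8, 226.6]), array([186.6,  42. ]), 86.5) [164.5 256.1 336. ]
block (array([590.2, 331.5]), array([35. , 43.7]), 85.6) [342.5 375.1]
foot 218 (array([587.6,  87.7]), array([ 44.6, 213. ]), 0.2) [ 15.4 211.5]
top batten (array([585.4, 249.9]), array([128.6,  37.3]), 87.4) [214.9 317.1 339.3]
block (array([591.3, 332.9]), array([34.1, 42.9]), 86.3) [342.9 375.5]
foot 57 (array([604.8,  26.8]), array([92.5, 11.7]), 87.2) [  8.6 101. ]
[0.53712417 0.10122105 0.05008093] [ 0.41828355 -4.16891849  0.32403651] 8.05
```

View pics/s3.png

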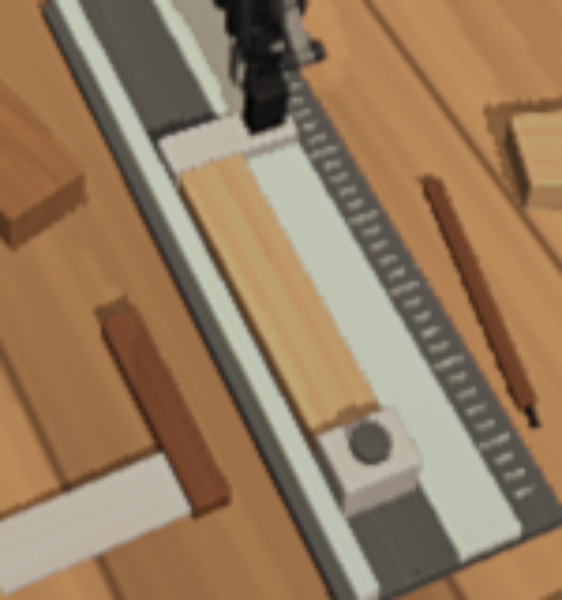

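The batten now seems to touch the block (crop 350,415) and the stop (215,165). I'll push a little more to see the force rise.

play_rows --plan '[[0, [0, 0.0025, 0], 0], [0, [0, 0.005, 0], 0], [0, [0, 0.005, 0], 0]]'

```text
time_s: 8.4
eef_pos: [0.5372, 0.1014, 0.0501]
eef_rot: [-0.0, 0.024, 1.0, -0.002]
wrist_force: [-1.3, -12.9, 2.6]
opening: 0.0
grasp_force: 6.6
```

play_rows --plan '[[0, [0, -0.005, 0], 0], [0, [0, -0.02, 0], 0], [0, [0, -0.08, 0], 0], [0, [0, -0.15, 0], 0], [0, [0, -0.2, -0.1], 0], [0, [0, -0.3, -0.2], 0], [0, [0, -0.4, -0.2], 0], [0, [0, -0.5, -0.2], 0], [0, [0, -0.6, -0.2], 0], [0, [0, -0.6, -0.2], 0]]'

```text
time_s: 9.4
eef_pos: [0.5257, -0.1403, 0.1303]
eef_rot: [0.0, 0.026, 1.0, -0.0]
wrist_force: [-0.2, 0.2, 1.2]
opening: 0.006
grasp_force: 0.0
```

```bash
python3 m2.py; python3 go.py "[[.63,-.285,.1],[.63,-.285,.055],[.63,-.285,.038]]" 87.3;python3 -c "
import cv2
from h import *
c=cam('scene'); save(c,'s4f.png'); cv2.imwrite('pics/s4.png',cv2.resize(cv2.imread('pics/s4f.png')[130:410,180:390],(450,600)))"
```

```text
scene batten (array([583.9, 222.2]), array([179.9,  41.9]), 87.1) [162.8 256.3 335. ]
block (array([590.3, 331.3]), array([35.5, 44.1]), 86.9) [341.1 375.3]
foot 202 (array([587.2,  87.5]), array([210.5,  44.4]), 89.5) [ 11.7 198.5]
top batten (array([586. , 225.2]), array([180.2,  41.8]), 87.1) [163.7 250.3 338.7]
block (array([591.4, 332.2]), array([34.3, 42.5]), 87.2) [343.3 376.3]
foot 186 (array([587.7,  86.5]), array([212.2,  44. ]), 89.9) [ 16.4 208.5]
[ 0.52571091 -0.13483332  0.12978037] [ 0.30982551 -0.60929749  0.17359826] 9.7
at [ 0.5257 -0.1348  0.1298] tool y 87.38 F [ 0.3 -0.6  0.2] turn 0.0004 t 9.7
[ 0.63  -0.285  0.1  ] [-0.2777 -0.3631  0.074 ]
[ 0.63  -0.285  0.055] [-0.2777 -0.3632  0.1865]
[ 0.63  -0.285  0.038] [-0.2778 -0.3633  0.229 ]
```

View pics/s4.png

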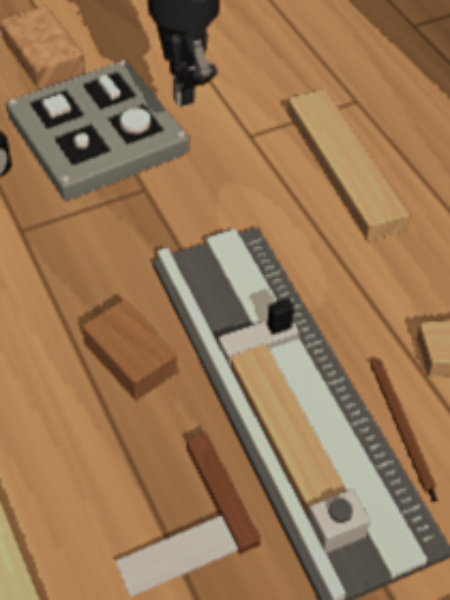

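The batten is snug between stop and block (crop 265,340 and 325,495) and the fingers are clear. Next, the square key.

play_rows --plan '[[0, [-0.278, -0.363, 0.074], 0], [0, [-0.278, -0.363, 0.074], 0], [0, [-0.278, -0.363, 0.074], 0], [0, [-0.278, -0.363, 0.074], 0], [0, [-0.278, -0.363, 0.074], 0], [0, [-0.278, -0.363, 0.149], 0], [0, [-0.278, -0.363, 0.149], 0], [0, [-0.278, -0.363, 0.149], 0]]'

```text
time_s: 10.55
eef_pos: [0.6294, -0.2848, 0.0699]
eef_rot: [-0.001, 0.023, 1.0, 0.001]
wrist_force: [0.5, 0.2, 0.2]
opening: -0.0
grasp_force: 0.0
```

```bash
python3 go.py "[[.63,-.285,.05],[.63,-.285,.038]]" 87.3
```

```text
at [ 0.6294 -0.2848  0.0699] tool y 87.36 F [0.5 0.2 0.2] turn 0.0003 t 10.55
[ 0.63  -0.285  0.05 ] [-0.0017 -0.0004  0.0497]
[ 0.63  -0.285  0.038] [-0.0018 -0.0005  0.0797]
```

Press to about 37.7 mm and hold; check the force; then raise.

play_rows --plan '[[0, [0, 0, 0.04], 0], [0, [0, 0, 0.06], 0], [0, [0, 0, 0.073], 0], [0, [0, 0, 0.08], 0], [0, [0, 0, 0.081], 0], [0, [0, 0, 0.081], 0], [0, [0, 0, 0.081], 0]]'

```text
time_s: 11.25
eef_pos: [0.6301, -0.2864, 0.0386]
eef_rot: [0.0, 0.024, 1.0, 0.0]
wrist_force: [-1.9, 3.0, 3.5]
opening: -0.001
grasp_force: 2.3
```

play_rows --plan '[[0, [0, 0, 0.003], 0], [0, [0, 0, 0.005], 0], [0, [0, 0, 0.005], 0]]'

```text
time_s: 11.55
eef_pos: [0.6303, -0.2867, 0.0379]
eef_rot: [0.0, 0.024, 1.0, -0.0]
wrist_force: [-6.3, 4.5, 13.9]
opening: 0.001
grasp_force: 6.7
```

The key has hit its hard stop: 14 N at z 37.9 mm. I'll raise and move over the small key.

play_rows --plan '[[0, [0, 0, -0.03], 0], [0, [0, 0, -0.08], 0], [0, [0, 0, -0.08], 0], [0, [0, 0, -0.08], 0]]'

```text
time_s: 11.95
eef_pos: [0.6304, -0.2873, 0.0683]
eef_rot: [0.001, 0.024, 1.0, -0.001]
wrist_force: [0.2, 1.0, -0.7]
opening: 0.001
grasp_force: 0.0
```

```bash
python3 go.py "[[.6237,-.2137,.07]]" 87.3
```

```text
at [ 0.6304 -0.2873  0.0683] tool y 87.26 F [ 0.2  1.  -0.7] turn -0.0002 t 11.95
[ 0.6237 -0.2137  0.07  ] [ 0.0254  0.1829 -0.0044]
```

play_rows --plan '[[0, [0.012, 0.08, -0.003], 0], [0, [0.0254, 0.183, -0.004], 0], [0, [0.0254, 0.183, -0.004], 0], [0, [0.0254, 0.183, -0.004], 0], [0, [0.0254, 0.183, -0.004], 0], [0, [0.0254, 0.183, -0.004], 0]]'

```text
time_s: 12.55
eef_pos: [0.6233, -0.2142, 0.0693]
eef_rot: [-0.0, 0.024, 1.0, -0.0]
wrist_force: [-0.5, -0.5, -0.2]
opening: -0.001
grasp_force: 0.0
```

```bash
python3 go.py "[[.6237,-.2137,.038]]" 87.3; python3 -c "
import cv2
from h import *
c=cam('scene'); save(c,'s5f.png'); cv2.imwrite('pics/s5.png',cv2.resize(cv2.imread('pics/s5f.png')[120:240,160:300],(700,600)))"
```

```text
at [ 0.6233 -0.2142  0.0693] tool y 87.21 F [-0.5 -0.5 -0.2] turn -0.0005 t 12.55
[ 0.6237 -0.2137  0.038 ] [-0.0009  0.0012  0.0783]
```

View pics/s5.png

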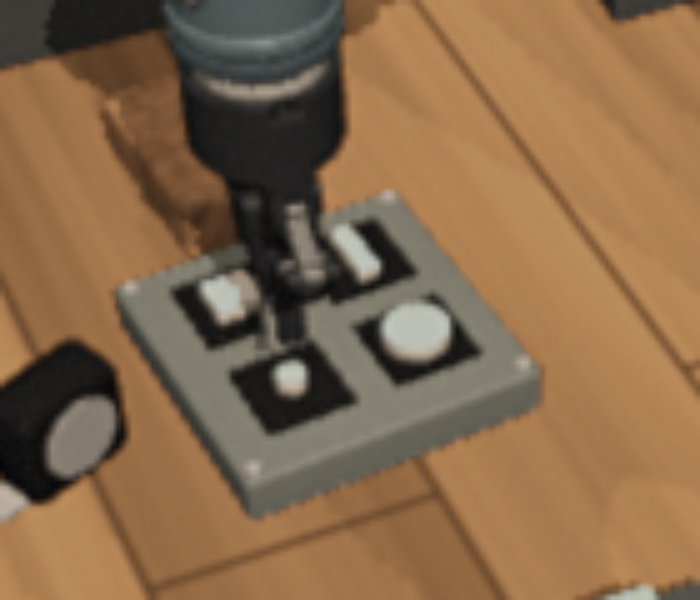

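The fingertip (crop 290,340) hangs right above the small key (290,375). The other keys are up, so I press.

play_rows --plan '[[0, [0, 0, 0.04], 0], [0, [0, 0, 0.06], 0], [0, [0, 0, 0.073], 0], [0, [0, 0, 0.08], 0], [0, [0, 0, 0.083], 0], [0, [0, 0, 0.084], 0], [0, [0, 0, 0.084], 0]]'

```text
time_s: 13.3
eef_pos: [0.6225, -0.2132, 0.0379]
eef_rot: [-0.001, 0.024, 1.0, 0.0]
wrist_force: [-9.3, 2.7, 17.0]
opening: -0.002
grasp_force: 8.4
```

play_rows --plan '[[0, [0, 0, -0.03], 0], [0, [0, 0, -0.08], 0], [0, [0, 0, -0.08], 0], [0, [0, 0, -0.08], 0]]'

```text
time_s: 13.7
eef_pos: [0.6236, -0.2131, 0.0681]
eef_rot: [0.0, 0.024, 1.0, -0.0]
wrist_force: [-1.4, 0.3, -0.6]
opening: 0.0
grasp_force: 0.0
```

```bash
python3 go.py "[[.552,-.219,.07]]" 87.3
```

```text
at [ 0.6236 -0.2131  0.0681] tool y 87.28 F [-1.4  0.3 -0.6] turn -0.0001 t 13.7
[ 0.552 -0.219  0.07 ] [ 0.1781 -0.0232 -0.0049]
```

play_rows --plan '[[0, [0.08, -0.012, -0.004], 0], [0, [0.178, -0.023, -0.004], 0], [0, [0.178, -0.023, -0.004], 0], [0, [0.178, -0.023, -0.004], 0], [0, [0.178, -0.023, -0.004], 0], [0, [0.178, -0.023, -0.004], 0]]'

```text
time_s: 14.3
eef_pos: [0.5529, -0.219, 0.0697]
eef_rot: [0.0, 0.024, 1.0, -0.0]
wrist_force: [0.8, -0.8, 0.9]
opening: 0.003
grasp_force: 0.0
```

```bash
python3 go.py "[[.552,-.219,.038]]" 87.3
```

```text
at [ 0.5529 -0.219   0.0697] tool y 87.3 F [ 0.8 -0.8  0.9] turn 0.0 t 14.3
[ 0.552 -0.219  0.038] [0.0023 0.     0.0793]
```

play_rows --plan '[[0, [0, 0, 0.04], 0], [0, [0, 0, 0.06], 0], [0, [0, 0, 0.073], 0], [0, [0, 0, 0.08], 0], [0, [0, 0, 0.083], 0], [0, [0, 0, 0.085], 0], [0, [0, 0, 0.085], 0]]'

```text
time_s: 15.0
eef_pos: [0.5515, -0.2184, 0.0377]
eef_rot: [-0.001, 0.023, 1.0, 0.0]
wrist_force: [-8.8, 5.8, 21.8]
opening: -0.001
grasp_force: 11.0
```

play_rows --plan '[[0, [0, 0, -0.03], 0], [0, [0, 0, -0.08], 0], [0, [0, 0, -0.2], 0], [0, [0, 0, -0.3], 0], [0, [0, 0, -0.3], 0], [0, [0, 0, -0.3], 0], [0, [0, 0, -0.3], 0]]'

```text
time_s: 15.7
eef_pos: [0.5509, -0.2183, 0.1541]
eef_rot: [-0.001, 0.024, 1.0, 0.001]
wrist_force: [-0.1, -0.1, -0.6]
opening: 0.0
grasp_force: 0.0
```

```bash
python3 meas.py 2>/dev/null| grep -E "key|batten|block" ; python3 -c "
import cv2
from h import *
c=cam('scene'); save(c,'s6f.png'); cv2.imwrite('pics/s6.png',cv2.resize(cv2.imread('pics/s6f.png')[120:410,160:390],(476,600)))"
```

```text
(no output)
```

View pics/s6.png

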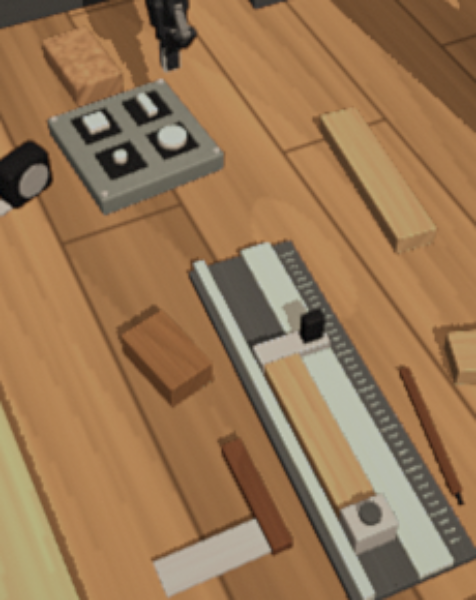

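The picture shows all four keys up (crop 95–175, 105–160), the batten snug between stop (290,345) and block (365,505), and the bystanders in place. The arm is clear, so I hand in.

```bash
python3 -c "
from bench import *
print(hand_in())"
```

```text
the job is handed in; nothing more can be done
None
```

I pushed the batten home against the end block, then pressed the square, small round and large round keys to their stops in that order, letting each come up before the next, and handed the job in; the last picture showed the batten snug and all keys up, but the hand-in returned no verdict.

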